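Click the glides home on a bentwood footstool

TASK

The footstool is upside down in its assembly jig and the glides on the two legs nearest you have only been started by hand. Take the seating tool from the wooden tool block, fit its cup over each of these two glides in turn and press it down squarely, in line with the leg, until it clicks fully home against the leg's steel collar. Then set the tool back upright in its well in the block without dropping it, let go, and leave the other things on the bench where they are.

Things in the scene. Friction and masses are not known exactly. Their poses are not given: they have to be found in the camera images.
- stool: Bent plywood footstool, upside down, clamped in a jig, all fixed. Origin on the bench between the near legs, z up. The shell is an arch 424 mm long (x = -12 to 412 mm), 280 mm wide, about 100 mm high. Two clamps at x = 200, y = +-165 mm, 180 mm high. The two near steel legs (y = +-100 mm) lean 28 degrees towards -x and have unfinished glides; the two far ones are finished.
- glide_l_top (a point): Sleeve glide on the near leg, left (+y) side: white plastic, 66 mm long, 41 mm across, with a round flat foot 50 mm across, 10 mm thick, at its free end. This point: middle of the foot's outer face, 0.17 to 0.21 m above the bench. Its z axis runs along the leg, out of its end, 28 degrees from vertical: press along -z.
- glide_r_top (a point): Sleeve glide on the near leg, right (-y) side: white plastic, 66 mm long, 41 mm across, with a round flat foot 50 mm across, 10 mm thick, at its free end. This point: middle of the foot's outer face. Axes as for the left one.
- glide_l (a joint): How far the left glide is pushed along its leg, m: 0 to 0.004 as started, 0.018 home (its lip on the leg's welded collar, no bare tube between). 2.5 N of friction holds it. A sprung tongue rides over a bead on the tube: the push rises to 10 N or a little more at 0.009; past about 0.014 it snaps over and draws the glide home; let go earlier and the glide springs back to about 0.0065.
- glide_r (a joint): The same for the right glide.
- seating_tool: Tool 150 mm long, about 0.35 kg: grey plastic cup 70 mm across and 27 mm high, steel shank, steel guard 52 mm across at 64 to 70 mm, square beech handle 32 x 32 mm from 70 to 146 mm. Origin: middle of the cup's mouth; z to the handle's end; x, y square to the handle's flats. The mouth is a recess 60 mm across, 9.5 mm deep, loose over a glide's 50 mm foot. Stands upright in the block's well.
- cup_seat (a point): Middle of the flat bottom of the cup's recess (9.5 mm from the tool's origin along its z), which bears on the glide's foot.
- tool_grip (a point): Good place to grip the seating tool: on the handle's axis, 118 mm from the cup's mouth, 32 mm below the handle's end.
- tool_block: Fixed wooden tool block 170 (x) x 100 (y) x 36 (z) mm, origin under its middle on the bench. A round well holds the seating tool. Three small tools with wooden handles are fixed upright in it at about x = -55 mm, y = -30, 0 and 30 mm, up to 121 mm above the bench.
- well (a point): Middle of the well's floor, 14 mm above the bench, at x = 32 mm of the block. The well is 79 mm across and 22 mm deep; the tool standing in it has its origin here, give or take 4.5 mm.
- parts_bin: Fixed open red bin 170 x 115 x 65 mm with spare glides, not part of the job. Origin under its middle. Block and bin stand one on either side, either way round.
- dividers: Loose bystander: steel spring dividers lying flat, 155 mm long, 60 mm wide. Origin under its middle.
- mallet: Loose bystander: wooden mallet lying flat, 260 mm long, head 130 x 65 x 64 mm. Origin under its handle, near the middle of its length.
- glue_bottle: Loose bystander: upright white bottle, 68 mm across, 170 mm high. Origin at its base.
- screw_jar: Loose bystander: jar 72 mm across, 85 mm high. Origin at its base.
- screwdriver: Loose bystander: screwdriver 210 mm long, lying flat. Origin under its middle.
Mind the look-alikes: they are no part of the job. What is shaped like the seating_tool but blue or pink is not meant.

How it is judged:
On the way, in this order (a step that is already met when the one before it is completed fails the run):
1. one of the two glides is clicked home (value of joint any of glide_l, glide_r above 0.0165 m), for 0.2 s.
2. both glides are clicked home (value of joint each of glide_l, glide_r above 0.0165 m), for 0.2 s.
At the end, for the whole second after the job is handed in: Both glides are home (within 1.5 mm of the collar), and the seating tool stands upright (within 6 degrees) on the floor of its well in the tool block (within 8 mm of the well's middle, within 5 mm of its floor), released and at rest (all of step 2 and horizontal distance between seating_tool and well below 0.008 m and z of seating_tool in the frame of well below 0.005 m and angle between seating_tool's own z axis and vertical below 0.1 rad and linear speed of seating_tool below 0.02 m/s and contact force between the fingers and seating_tool below 0.1 N); the robot touches nothing.
It fails at once if the seating tool presses on a glide out of square, more than 12 degrees off the leg's axis, with more than 6 N ((distance between cup_seat and glide_l_top below 0.04 m and contact force between seating_tool and stool above 6 N and angle between the z axis of seating_tool and the z axis of glide_l_top, either way round above 0.21 rad) or (distance between cup_seat and glide_r_top below 0.04 m and contact force between seating_tool and stool above 6 N and angle between the z axis of seating_tool and the z axis of glide_r_top, either way round above 0.21 rad)).
It fails at once if a glide is driven on by something other than the seating tool's cup ((value of joint glide_l between 0.0095 and 0.0118 m and distance between cup_seat and glide_l_top above 0.012 m) or (value of joint glide_r between 0.0095 and 0.0118 m and distance between cup_seat and glide_r_top above 0.012 m)).
It fails at once if the seating tool is let go more than 25 mm above its place in the well (z of seating_tool in the frame of well above 0.025 m and contact force between the fingers and seating_tool below 0.05 N).
It fails at once if a loose bystander is moved by more than 30 mm (distance of any of dividers, mallet, glue_bottle, screw_jar, screwdriver from where it was at the start of the episode above 0.03 m).
It also fails if it takes over 50 s, if anything falls off the work surface, if the arm or the gripper's body presses on something with over 40 N, if the wrist force passes 120 N, or if a joint passes its speed limit or range.

ROBOT

A 6-joint arm with a two-finger parallel gripper is mounted at the origin on the work surface. World frame = base frame: x ahead of the robot, y to its left, z up, the work surface at z = 0. Lengths are in m, angles in rad, forces in N, time in s.
With the tool pointing down it reaches from about 0.3 to 0.875 m from the base axis. Payload 6.4 kg.
Tool frame: the origin (TCP) lies on the centre line of the jaws, within the pads' length; the fingertips stand ctrl.tip_extent ahead of it and the grasp point (between the pads) lies 8 mm behind it (ctrl.tip_extent is the distance from the TCP to the fingertips, in m); z points along the fingers, y is the line along which they close (so a half turn about z gives the same grasp; the last joint's range is limited). The gripper opens to 85 mm and grips with 20 to 120 N. Pads are 22 mm wide; open, the fingers measure 114 mm over their backs; the gripper's body (76 mm by 85 mm) begins 54 mm behind the grasp point. The pads swing forward as they close: fully open they stand 13 mm farther back than shut.
Start: joints at [0.971, 0.181, 1.607, -0, 1.354, -0.206], TCP at [0.221, 0.531, 0.242] pointing down, gripper open.
Joint ranges: [-2.99, 2.99], [-0.89, 2.07], [0.3, 2.58], [-1.14, 4.28], [0, 2.63], [-3.12, 3.12]. Speed limits (rad/s): [2.57, 2.57, 3.01, 3.14, 3.14, 3.14].

INTERFACE

Orientations are given as a unit quaternion [w, x, y, z].
In Python, from bench import ctrl gives the robot as it stands.
- The arm moves only by the shell command python3 -m handwheel 'ROWS'. ROWS is JSON, a list of rows, each a list of 7 numbers: the turn, a rotation vector about the tool's x, y, z as a fraction of full scale, then the shift along the tool's x, y, z as a fraction of full scale, then the opening, from 0 (shut) to 1 (fully open). In form: [[rx, ry, rz, x, y, z, jaw], ...]. A call has exactly 8 rows; each row shifts and turns the commanded pose from where the row before left it, along the tool's axes as they then stand; what a row does not reach is not made up. Full scale, the value 1, is 300 mm for a shift and pi rad for a turn. A row lasts 1/10 s, in which the tool goes at most 50 mm and 8.59 degrees, less where a joint would pass 70% of its speed; a pose out of reach is approached as far as the arm can. A call with a number of a shift or a turn outside -1 to 1 is refused whole. A call with a gripper value outside its range is refused whole. The fingers move at their own pace and stop on an object; the grip force is fixed at half the most. Time passes only in rows, so rows that do not move let the fingers close, or fill a call up. It gives the time, the measured TCP pose, the force, the opening and the grip force at its end, in the units of the state.
- ctrl.get_obs(): the state, without advancing time (a new reading comes with each control period).
- ctrl.camera(name): name is "scene" or "side" or "wrist"; returns the picture (400x640x3 uint8, blue, green, red); there is no depth.
- ctrl.camera_model(name): a dict with "camera_matrix" (3x3 intrinsics, pixels), "cam_to_world" (4x4, takes a point from camera to world coordinates). Camera axes: x right, y up, looking along -z (the intrinsics and any distortion apply to the point x, -y, -z); pixel columns grow to the right and rows downward; lengths in m; the calibration is good to about 2 mm. A picture is of the moment at which its call begins: read the wrist's pose just before it. camera_model takes no time and is no camera call; for the wrist camera it gives the pose at the moment of the call.
- ctrl.hand_in(): hands the job in; it is judged then, once.
The state is a dict: "time_s": time; "q": joint angles; "dq": joint speeds; "joint_efforts": joint torques, N m; "eef_pos": TCP position; "eef_rot": TCP orientation; "wrist_force": force on the tool from outside, world axes, zero at the start; "torque": the same for the moment, N m; "opening": opening from 0.0 (shut) to 1.0 (fully open); "grasp_force": force on a finger pad.
Only numpy, scipy, OpenCV 4.12 (cv2) and the standard library are available. Lean on these libraries where they do the work, as an engineer would, in place of code of your own. Each camera call takes 0.05 s, during which the arm holds its last target. There are 200 camera calls.

## Working session

There is one attempt and no reset: what is moved stays moved. The work goes in short steps, Python scripts to look and compute and a shell command to move; the robot and the scene stay as the last step left them, time stands still between calls to the robot, and variables do not carry over. Pictures are saved under pics/ and viewed, at most 10 in all, crops included, and the job is handed in when it is done.

```bash
mkdir -p pics; cat > h.py <<'E'
import numpy as np, cv2, json
from bench import ctrl
from scipy.spatial.transform import Rotation as R
def snap(n,f):
    m=ctrl.camera_model(n); im=np.array(ctrl.camera(n)); cv2.imwrite(f'pics/{f}.png',im)
    json.dump({k:np.array(v).tolist() for k,v in m.items() if k in('camera_matrix','cam_to_world')},open(f'pics/{f}.json','w')); return im
def ray(f,u,v):
    m=json.load(open(f'pics/{f}.json')); K=np.array(m['camera_matrix']); T=np.array(m['cam_to_world'])
    d=np.linalg.inv(K)@[u,v,1]; d=T[:3,:3]@[d[0],-d[1],-d[2]]; return T[:3,3],d/np.linalg.norm(d)
def plane(f,u,v,z):
    o,d=ray(f,u,v); return o+d*(z-o[2])/d[2]
def tri(*obs):
    A=0;b=0
    for f,u,v in obs:
        o,d=ray(f,u,v); P=np.eye(3)-np.outer(d,d); A=A+P; b=b+P@o
    x=np.linalg.solve(A,b); r=[np.linalg.norm((np.eye(3)-np.outer(ray(*o)[1],ray(*o)[1]))@(x-ray(*o)[0])) for o in obs]
    return x,r
def proj(f,p):
    m=json.load(open(f'pics/{f}.json')); K=np.array(m['camera_matrix']); T=np.array(m['cam_to_world'])
    c=T[:3,:3].T@(np.array(p)-T[:3,3]); q=K@[c[0],-c[1],-c[2]]; return q[:2]/q[2]
def tcp():
    o=ctrl.get_obs(); q=o['eef_rot']; return np.array(o['eef_pos']),R.from_quat([q[1],q[2],q[3],q[0]]),o
E
python3 - <<'E'
from h import *
for n in('scene','side','wrist'):
    im=snap(n,n+'0'); m=ctrl.camera_model(n); print(n,np.round(m['cam_to_world'],3).tolist(),np.round(m['camera_matrix'],1).tolist(),m.keys())
p,r,o=tcp(); print(p,r.as_matrix().round(3),o['opening'],ctrl.tip_extent,o['time_s'])
E
```

```text
scene [[-0.839, -0.385, 0.385, 0.915], [0.544, -0.573, 0.613, 0.772], [-0.016, 0.724, 0.69, 0.933], [0.0, 0.0, 0.0, 1.0]] [[453.5, 0.0, 327.5], [0.0, 453.5, 197.2], [0.0, 0.0, 1.0]] dict_keys(['camera_matrix', 'cam_to_world'])
side [[-1.0, 0.002, -0.004, 0.436], [-0.004, -0.772, 0.636, 1.112], [-0.002, 0.636, 0.772, 1.388], [0.0, 0.0, 0.0, 1.0]] [[508.4, 0.0, 321.2], [0.0, 508.4, 197.2], [0.0, 0.0, 1.0]] dict_keys(['camera_matrix', 'cam_to_world'])
wrist [[0.384, -0.873, -0.3, 0.144], [0.923, 0.363, 0.126, 0.563], [-0.001, -0.326, 0.945, 0.373], [0.0, 0.0, 0.0, 1.0]] [[281.3, 0.0, 321.3], [0.0, 281.3, 200.4], [0.0, 0.0, 1.0]] dict_keys(['camera_matrix', 'cam_to_world'])
[0.2203771  0.53067823 0.2416209 ] [[-0.923  0.384 -0.001]
 [ 0.384  0.923 -0.001]
 [ 0.    -0.001 -1.   ]] 1.0011819139324396 0.011 0.15
```

View pics/scene0.png

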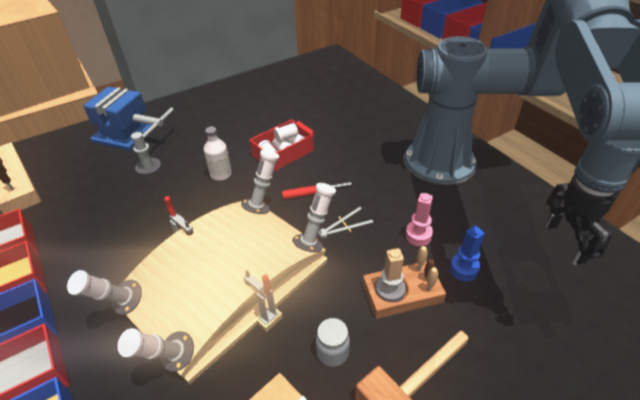

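View pics/side0.png

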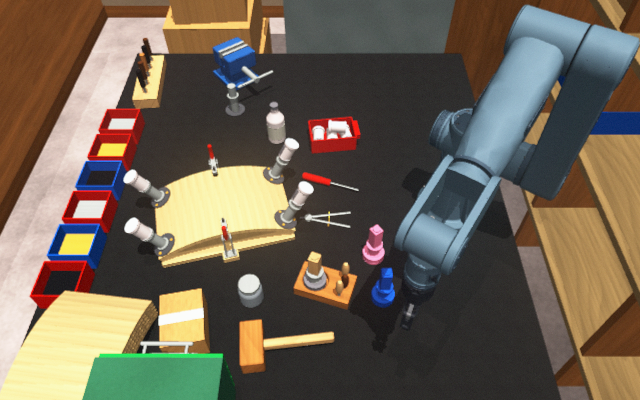

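View pics/wrist0.png

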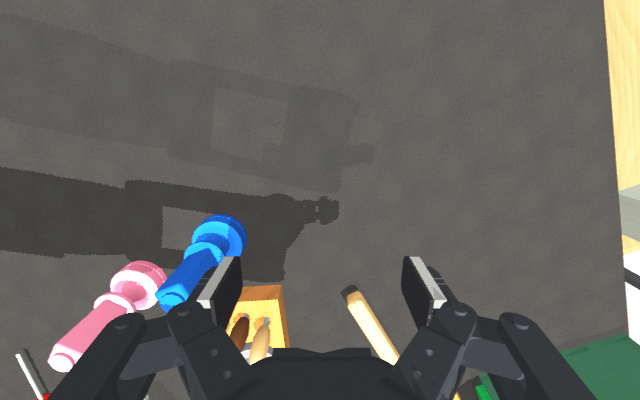

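Scene: seating tool (beech handle, grey cup) at ~(393,270), near glides at (268,152) and (325,190). Side: tool at ~(315,268), near glides at (291,146) and (304,189). The blue and pink look-alikes stand nearer the robot. I'll enlarge both views for accurate pixels.

```bash
python3 - <<'E'
import cv2,numpy as np
a=cv2.imread('pics/scene0.png');b=cv2.imread('pics/side0.png')
def g(im,x0,y0,w,h,s=4):
    c=cv2.resize(im[y0:y0+h,x0:x0+w],None,fx=s,fy=s,interpolation=cv2.INTER_CUBIC)
    for x in range((x0+9)//10*10,x0+w,10):
        cv2.line(c,((x-x0)*s,0),((x-x0)*s,4 if x%50 else 12),(0,255,255),1)
        if x%20==0: cv2.putText(c,str(x),((x-x0)*s-8,20),0,.3,(0,255,255))
    for y in range((y0+9)//10*10,y0+h,10):
        cv2.line(c,(0,(y-y0)*s),(5,(y-y0)*s),(0,255,255),1)
        if y%20==0: cv2.putText(c,str(y),(7,(y-y0)*s+4),0,.3,(0,255,255))
    return c
out=np.vstack([np.hstack([g(a,245,135,100,75),g(a,355,240,100,75)]),np.hstack([g(b,250,130,100,75),g(b,285,240,100,75)])])
cv2.imwrite('pics/m0.png',out)
E
```

```text
(no output)
```

View pics/m0.png

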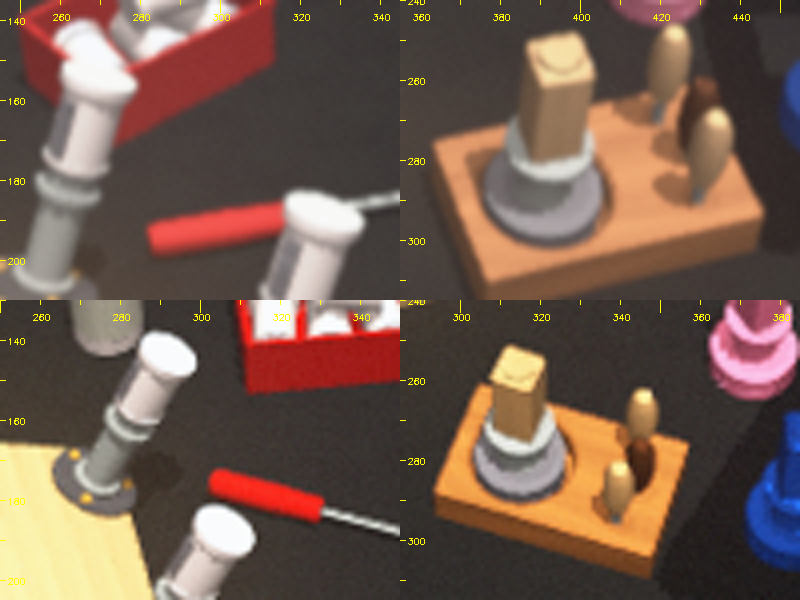

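Readings. Handle top centre: scene (395,253.3), side (315.3,256.3). Left foot: scene (326.2,187), side (307,187). Right foot: scene (270.2,154.5), side (292.5,143.3). The block corners are also readable.

```bash
python3 - <<'E'
from h import *
for n,a,b in [('handletop',(395,253.3),(315.3,256.3)),('L',(326.2,187),(307,187)),('R',(270.2,154.5),(292.5,143.3))]:
    x,r=tri(('scene0',*a),('side0',*b)); print(n,x.round(4),np.round(r,4))
for c in [(363.2,276.2),(377,309.5),(446,293)]: print('blk scene',plane('scene0',*c,.036).round(3))
for c in [(304.5,261.3),(293.7,287.5),(347.5,305),(357,275.8)]: print('blk side',plane('side0',*c,.036).round(3))
E
```

```text
handletop [0.4589 0.3173 0.1604] [0.0015 0.0015]
L [0.487  0.0862 0.1953] [0.0016 0.0016]
R [ 0.5395 -0.1049  0.1945] [0.0005 0.0005]
blk scene [0.494 0.255 0.036]
blk scene [0.522 0.347 0.036]
blk scene [0.361 0.401 0.036]
blk side [0.495 0.257 0.036]
blk side [0.525 0.35  0.036]
blk side [0.365 0.407 0.036]
blk side [0.333 0.309 0.036]
```

```bash
cat >> h.py <<'E'
def go(p,Rm):
    "turn (about own axes, in pi) then shift (in turned axes, in 0.3 m)"
    P,r,o=tcp(); Rm=R.from_matrix(Rm); rv=(r.inv()*Rm).as_rotvec()/np.pi; s=Rm.inv().apply(np.array(p)-P)/.3
    print('turn',rv.round(4),'rows',(np.linalg.norm(rv)/.0477).round(1),'shift',s.round(4),'rows',(np.linalg.norm(s)/.1667).round(1))
def frame(z,y):
    z=np.array(z,float);z/=np.linalg.norm(z);y=np.array(y,float);y-=z*(y@z);y/=np.linalg.norm(y);return np.c_[np.cross(y,z),y,z]
E
python3 - <<'E'
from h import *
c=[plane('side0',285+(x-400)/4,240+(y-300)/4,.164) for x,y in[(510,345),(548,360),(533,382),(495,370)]]
c2=[plane('scene0',355+(x-400)/4,240+y/4,.164) for x,y in[(531,42),(583,33),(595,62),(527,72)]]
for q in(c,c2):
  for i in range(4):
    d=q[(i+1)%4]-q[i]; print(np.degrees(np.arctan2(d[1],d[0]))%90, np.linalg.norm(d[:2]))
for n,a,b in[('collarR',(262,181.2),(282.5,161.8))]: x,r=tri(('scene0',*a),('side0',*b)); print(x,r, x-[.5395,-.1049,.1945])
a=np.radians(72); go([.459,.318,.245],frame([0,0,-1],[np.cos(a),np.sin(a),0]))
E
```

```text
65.07833675594406 0.030093361283193197
60.240663789583294 0.021272238720795717
69.81533319450116 0.028851833409118604
63.97558546192441 0.02358346989699352
68.67218916823893 0.029644895870616774
68.39299435712773 0.020756729395896237
66.7533438431877 0.03781135648150489
45.738943109619214 0.021163158422281596
[ 0.57705701 -0.09125462  0.12501102] [np.float64(0.00440932011208241), np.float64(0.004409320112082369)] [ 0.03755701  0.01364538 -0.06948898]
turn [-0.0004 -0.0001 -0.0254] rows 0.5 shift [-0.9756 -0.4284 -0.0113] rows 6.4
```

```bash
python3 -m handwheel '[[0,0,0,-0.126,-0.044,0,1],[0,0,0,-0.126,-0.044,0,1],[0,0,0,-0.126,-0.044,0,1],[0,0,0,-0.126,-0.044,0,1],[0,0,0,-0.126,-0.044,0,1],[0,0,0,-0.126,-0.044,0,1],[0,0,0,-0.126,-0.044,0,1],[0,0,0,-0.126,-0.044,0,1]]'
python3 - <<'E'
from h import *
im=snap('wrist','w1'); P,r,o=tcp(); print(P,r.as_matrix().round(3).tolist(),np.round(o['wrist_force'],2), o['time_s'])
print(proj('w1',[.459,.318,.164]))
E
```

```text
time_s: 0.95
eef_pos: [0.4602, 0.3161, 0.2421]
eef_rot: [-0.0, 0.196, 0.981, -0.0]
wrist_force: [0.6, 1.7, -0.4]
opening: 1.0
grasp_force: 0.0
[0.46464365 0.3122433  0.2421589 ] [[-0.922, 0.387, 0.003], [0.387, 0.922, -0.003], [-0.004, -0.001, -1.0]] [ 3.01 -3.24  0.52] 1.0
[322.69381242 211.56790191]
```

View pics/w1.png

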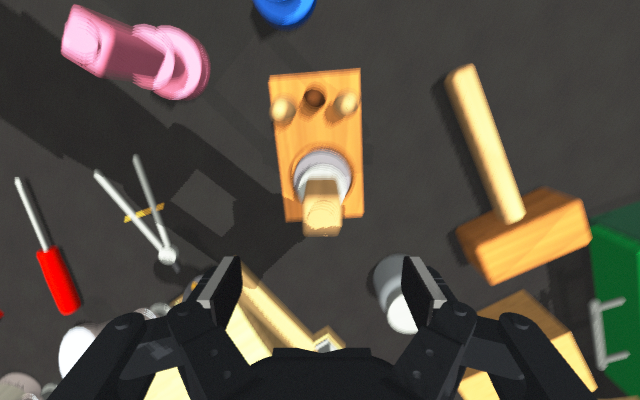

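Wrist view: handle top at ~(322,219), square to the jaws; predicted (323,212), but the arm was still settling. I'll remeasure at rest by mask.

```bash
python3 - <<'E'
from h import *
snap('wrist','w2');im=snap('wrist','w3'); P,r,o=tcp(); print(P,np.round(o['wrist_force'],2))
print(proj('w3',[.459,.318,.164]))
c=im[170:250,290:355]
g=cv2.cvtColor(c,cv2.COLOR_BGR2HSV)
for v in(200,215,230):
  m=((g[...,0]>12)&(g[...,0]<25)&(g[...,1]>60)&(g[...,1]<150)&(g[...,2]>v)).astype(np.uint8)
  k,_=cv2.findContours(m,0,2); k=max(k,key=cv2.contourArea); print(v,cv2.boundingRect(k),cv2.minAreaRect(k),cv2.contourArea(k))
cv2.imwrite('pics/w3c.png',cv2.resize(c,None,fx=7,fy=7,interpolation=2))
E
```

```text
[0.46076782 0.31571936 0.24188736] [-1.62  0.1  -0.05]
[323.87852566 208.05263461]
200 (16, 20, 40, 35) ((35.5, 37.0), (34.0, 39.0), 90.0) 1231.5
215 (16, 20, 38, 35) ((34.5, 37.0), (34.0, 37.0), 90.0) 1216.0
230 (17, 20, 37, 35) ((35.0, 37.0), (34.0, 36.0), 90.0) 1181.0
```

View pics/w3c.png

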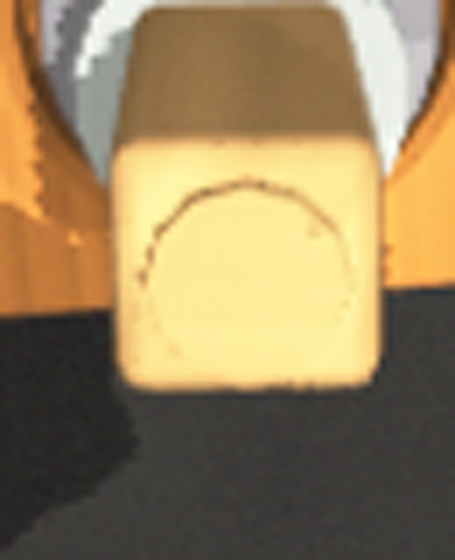

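```bash
python3 - <<'E'
from h import *
x,r=tri(('scene0',395,253.3),('side0',315.3,256.3),('w3',325.4,207.9)); print(x,r)
P,rr,o=tcp(); go([x[0],x[1],x[2]-.032-.008],rr.as_matrix()); print(P,x[2]-.04)
E
```

```text
[0.45956507 0.31864425 0.1624041 ] [np.float64(0.0017311402763254022), np.float64(0.001590705938778151), np.float64(0.000457009435192196)]
turn [0. 0. 0.] rows 0.0 shift [0.0073 0.0076 0.3983] rows 2.4
[0.46076782 0.31571936 0.24188736] 0.12240409504569263
```

```bash
python3 -m handwheel '[[0,0,0,0.007,0.008,0,1],[0,0,0,0,0,0.07,1],[0,0,0,0,0,0.08,1],[0,0,0,0,0,0.08,1],[0,0,0,0,0,0.08,1],[0,0,0,0,0,0.06,1],[0,0,0,0,0,0.022,1],[0,0,0,0,0,0,1]]'
python3 -m handwheel '[[0,0,0,0,0,0,0],[0,0,0,0,0,0,0],[0,0,0,0,0,0,0],[0,0,0,0,0,0,0],[0,0,0,0,0,0,0],[0,0,0,0,0,0,0],[0,0,0,0,0,0,0],[0,0,0,0,0,0,0]]'
```

```text
time_s: 1.9
eef_pos: [0.4568, 0.3212, 0.1238]
eef_rot: [-0.001, 0.195, 0.981, -0.001]
wrist_force: [-1.2, 1.7, 0.1]
opening: 1.002
grasp_force: 0.0
time_s: 2.7
eef_pos: [0.4588, 0.3204, 0.1255]
eef_rot: [0.0, 0.196, 0.981, 0.0]
wrist_force: [-1.4, -2.7, 6.5]
opening: 0.368
grasp_force: 59.6
```

```bash
python3 -m handwheel '[[0,0,0,0,0,-0.03,0],[0,0,0,0,0,-0.06,0],[0,0,0,0,0,-0.1,0],[0,0,0,0,0,-0.12,0],[0,0,0,0,0,-0.12,0],[0,0,0,0,0,-0.12,0],[0,0,0,0,0,-0.1,0],[0,0,0,0,0,0,0]]'
cat >> h.py <<'E'
L=np.array([.487,.0862,.1953]); Rg=np.array([.5395,-.1049,.1945])
yaw=np.arctan2(.0525,.1911); s28=np.sin(np.radians(28))
zl=np.array([-s28*np.cos(yaw),-s28*np.sin(yaw),np.cos(np.radians(28))])
D=.102
def align(r,z):
    "least turn of r that brings its z onto z"
    a=r.as_matrix()[:,2]; c=np.cross(a,z); n=np.linalg.norm(c); return (R.from_rotvec(c/n*np.arctan2(n,a@z))*r)
E
python3 - <<'E'
from h import *
P,r,o=tcp(); print(P,o['q'],np.round(o['wrist_force'],1),o['opening'])
t=align(r,-zl); print(t.as_matrix().round(3)); go(L+zl*(D+.04),t.as_matrix()); print(L+zl*(D+.04))
E
```

```text
time_s: 3.5
eef_pos: [0.4602, 0.3214, 0.3249]
eef_rot: [0.004, 0.196, 0.981, 0.003]
wrist_force: [0.9, 0.5, -3.0]
opening: 0.371
grasp_force: 60.0
[0.46015678 0.32140072 0.32486755] [ 3.98116953e-01  8.64653796e-02  1.54631736e+00  2.27098863e-04
  1.49999704e+00 -7.79016980e-01] [ 0.9  0.5 -3. ] 0.37066255265263076
[[-0.834  0.315  0.453]
 [ 0.408  0.904  0.124]
 [-0.37   0.289 -0.883]]
turn [-0.0936 -0.1208 -0.    ] rows 3.2 shift [-0.2349 -0.8055 -0.149 ] rows 5.1
[0.42271677 0.06853977 0.32067856]
```

```bash
python3 -m handwheel '[[-0.0234,-0.0302,0,0,0,0,0],[-0.0234,-0.0302,0,0,0,0,0],[-0.0234,-0.0302,0,0,0,0,0],[-0.0234,-0.0302,0,0,0,0,0],[0,0,0,-0.034,-0.115,-0.021,0],[0,0,0,-0.034,-0.115,-0.021,0],[0,0,0,-0.034,-0.115,-0.021,0],[0,0,0,-0.034,-0.115,-0.021,0]]'
python3 -m handwheel '[[0,0,0,-0.034,-0.115,-0.021,0],[0,0,0,-0.034,-0.115,-0.021,0],[0,0,0,-0.034,-0.115,-0.021,0],[0,0,0,0,0,0,0],[0,0,0,0,0,0,0],[0,0,0,0,0,0,0],[0,0,0,0,0,0,0],[0,0,0,0,0,0,0]]'
python3 - <<'E'
from h import *
a=snap('scene','s4');b=snap('side','d4');c=snap('wrist','w4')
P,r,o=tcp(); print(P,np.round(o['wrist_force'],1)); go(L+zl*(D+.04),align(r,-zl).as_matrix())
for f in('s4','d4','w4'): print(f,proj(f,L).round(1),proj(f,P+.102*r.as_matrix()[:,2]).round(1))
def cr(im,cx,cy,w=65,h=50,s=6): return cv2.resize(im[int(cy)-h//2:int(cy)+h//2,int(cx)-w//2:int(cx)+w//2],(390,300),interpolation=2)
pa,pb=proj('s4',L),proj('d4',L)
W=cv2.resize(c[80:400],(780,390))
cv2.imwrite('pics/m4.png',np.vstack([W[:,:],np.hstack([cr(a,pa[0],pa[1]-10),cr(b,pb[0],pb[1]-10)])])[:,:][-690:][90:])
E
```

```text
time_s: 4.3
eef_pos: [0.4355, 0.175, 0.315]
eef_rot: [0.211, 0.189, 0.953, 0.106]
wrist_force: [1.0, -0.8, -3.5]
opening: 0.369
grasp_force: 61.8
time_s: 5.1
eef_pos: [0.4216, 0.0689, 0.3161]
eef_rot: [0.212, 0.189, 0.953, 0.106]
wrist_force: [0.2, -0.1, -4.0]
opening: 0.368
grasp_force: 62.5
[0.42182448 0.06835868 0.3164321 ] [ 0.3 -0.4 -3.5]
turn [-0.0018 -0.0022  0.    ] rows 0.1 shift [-0.0075  0.0055 -0.0111] rows 0.1
s4 [326.6 187.6] [332.1 173.8]
d4 [307.  186.5] [313.2 178.6]
w4 [323.6 194.8] [321.1 204.1]
```

View pics/m4.png

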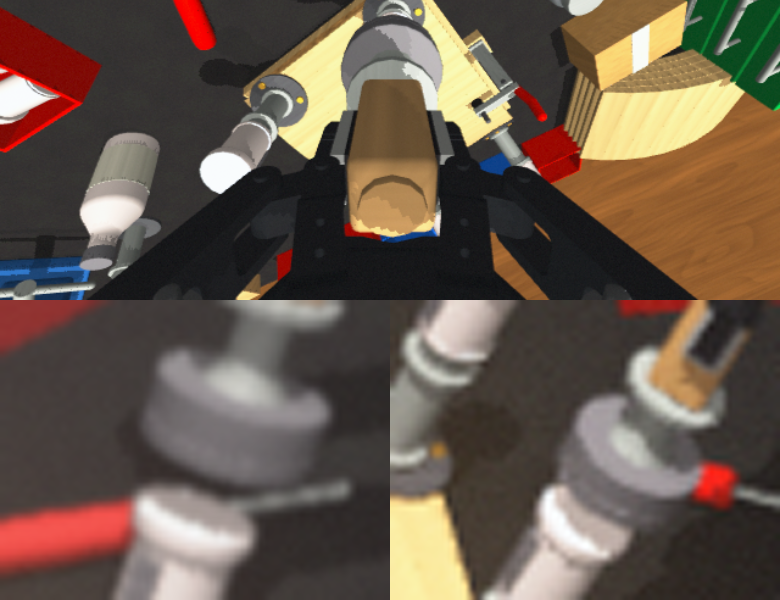

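The cup is in line with the left leg, ~30 mm short of the foot in both views (scene foot ~(327,187), cup ~(332,174)). Advancing.

```bash
python3 -m handwheel '[[-0.0018,-0.0022,0,-0.0075,0.0055,0,0],[0,0,0,0,0,0.03,0],[0,0,0,0,0,0.03,0],[0,0,0,0,0,0.02,0],[0,0,0,0,0,0.02,0],[0,0,0,0,0,0.02,0],[0,0,0,0,0,0,0],[0,0,0,0,0,0,0]]'
python3 - <<'E'
from h import *
P,r,o=tcp(); d=r.as_matrix()[:,2]; print('along',-(P+D*d-L)@zl,'side',(P+D*d-L)+(-(P+D*d-L)@zl)*zl,'F',np.array(o['wrist_force'])@zl,'ang',np.degrees(np.arccos(-d@zl)), o['torque'])
E
```

```text
time_s: 6.05
eef_pos: [0.4406, 0.0725, 0.2859]
eef_rot: [0.216, 0.19, 0.952, 0.108]
wrist_force: [-0.2, 0.0, -3.7]
opening: 0.362
grasp_force: 62.6
along -0.0006816225439692934 side [ 1.25216536e-04 -9.81361576e-04 -7.40297685e-05] F -3.1915013799495306 ang 0.04213836401765773 [-0.12937645  0.61103914  0.00093013]
```

No contact yet; press on in small steps.

```bash
python3 -m handwheel '[[0,0,0,0,0,0.006,0],[0,0,0,0,0,0.006,0],[0,0,0,0,0,0.006,0],[0,0,0,0,0,0.006,0],[0,0,0,0,0,0.006,0],[0,0,0,0,0,0,0],[0,0,0,0,0,0,0],[0,0,0,0,0,0,0]]'
cat >> h.py <<'E'
def st(G):
    P,r,o=tcp(); d=r.as_matrix()[:,2]; e=P+D*d-G; print('along mm',(-e@zl*1e3).round(2),'side',((e-(e@zl)*zl)*1e3).round(1),'F',(np.array(o['wrist_force'])@zl).round(2),'ang',np.degrees(np.arccos(min(1,-d@zl))).round(2),np.round(o['torque'],2),o['opening'])
E
python3 -c "from h import *;st(L)"
```

```text
time_s: 6.85
eef_pos: [0.4451, 0.0735, 0.2788]
eef_rot: [0.217, 0.19, 0.951, 0.108]
wrist_force: [-5.7, -1.6, 3.7]
opening: 0.369
grasp_force: 63.6
along mm 7.67 side [ 0.9 -1.1  0.3] F 6.01 ang 0.12 [-0.18  0.69 -0.05] 0.36858161386064564
```

```bash
python3 -m handwheel '[[0,0,0,0,0,0.006,0],[0,0,0,0,0,0.006,0],[0,0,0,0,0,0.006,0],[0,0,0,0,0,0.006,0],[0,0,0,0,0,0,0],[0,0,0,0,0,0,0],[0,0,0,0,0,0,0],[0,0,0,0,0,0,0]]'
python3 -c "from h import *;st(L)"
```

```text
time_s: 7.65
eef_pos: [0.4479, 0.0745, 0.2716]
eef_rot: [0.216, 0.19, 0.952, 0.108]
wrist_force: [0.9, -0.6, -4.0]
opening: 0.369
grasp_force: 62.7
along mm 15.45 side [ 0.1 -1.1 -0.1] F -3.81 ang 0.05 [-0.09  0.62 -0.03] 0.36870570377567136
```

Snapped over. Push a little more to confirm the hard stop.

```bash
python3 -m handwheel '[[0,0,0,0,0,0.005,0],[0,0,0,0,0,0.005,0],[0,0,0,0,0,0,0],[0,0,0,0,0,0,0],[0,0,0,0,0,0,0],[0,0,0,0,0,0,0],[0,0,0,0,0,0,0],[0,0,0,0,0,0,0]]'
python3 -c "from h import *;st(L)"
```

```text
time_s: 8.45
eef_pos: [0.4493, 0.0746, 0.2711]
eef_rot: [0.217, 0.189, 0.952, 0.107]
wrist_force: [-19.5, -2.4, 15.0]
opening: 0.369
grasp_force: 65.8
along mm 16.53 side [ 1.1 -1.2  0.4] F 22.36 ang 0.12 [-0.32  2.37  0.04] 0.3693955873898972
```

```bash
python3 -m handwheel '[[0,0,0,0,0,-0.02,0],[0,0,0,0,0,-0.04,0],[0,0,0,0,0,-0.06,0],[0,0,0,0,0,-0.06,0],[0,0,0,0,0,-0.04,0],[0,0,0,0,0,0,0],[0,0,0,0,0,0,0],[0,0,0,0,0,0,0]]'
python3 - <<'E'
from h import *
P,r,o=tcp(); st(L); print(np.array(o['q']).round(2)); go(Rg+zl*(D+.04),align(r,-zl).as_matrix())
E
```

```text
time_s: 9.25
eef_pos: [0.4192, 0.0668, 0.3263]
eef_rot: [0.216, 0.19, 0.952, 0.108]
wrist_force: [-0.8, 0.2, -3.5]
opening: 0.365
grasp_force: 62.6
along mm -46.76 side [-0.5 -0.9 -0.4] F -2.77 ang 0.06 [-0.12  0.65  0.01] 0.36523172632581713
[-0.33 -0.64  2.17  0.29  1.21 -1.55]
turn [-0.0003 -0.0002  0.    ] rows 0.0 shift [-0.4055 -0.5184  0.0249] rows 4.0
```

```bash
python3 -m handwheel '[[0,0,0,-0.058,-0.074,0.0035,0],[0,0,0,-0.058,-0.074,0.0035,0],[0,0,0,-0.058,-0.074,0.0035,0],[0,0,0,-0.058,-0.074,0.0035,0],[0,0,0,-0.058,-0.074,0.0035,0],[0,0,0,-0.058,-0.074,0.0035,0],[0,0,0,-0.058,-0.074,0.0035,0],[0,0,0,0,0,0,0]]'
python3 - <<'E'
from h import *
ctrl.camera('side');ctrl.camera('side')
a=snap('scene','s5');b=snap('side','d5')
P,r,o=tcp(); st(Rg); go(Rg+zl*(D+.02),align(r,-zl).as_matrix())
for f in('s5','d5'): print(f,proj(f,Rg).round(1),proj(f,P+D*r.as_matrix()[:,2]).round(1),proj(f,L-zl*.016).round(1))
def cr(im,cx,cy,w=65,h=50): return cv2.resize(im[int(cy)-h//2:int(cy)+h//2,int(cx)-w//2:int(cx)+w//2],(390,300),interpolation=2)
pa,pb=proj('s5',Rg),proj('d5',Rg);qa,qb=proj('s5',L),proj('d5',L)
cv2.imwrite('pics/m5.png',np.vstack([np.hstack([cr(a,pa[0],pa[1]-10),cr(b,pb[0],pb[1]-10)]),np.hstack([cr(a,qa[0],qa[1]+12),cr(b,qb[0],qb[1]+12)])]))
E
```

```text
time_s: 10.05
eef_pos: [0.476, -0.1257, 0.3201]
eef_rot: [0.216, 0.192, 0.951, 0.108]
wrist_force: [-0.0, 0.7, -3.7]
opening: 0.366
grasp_force: 63.4
along mm -40.52 side [0.2 0.8 0.2] F -2.96 ang 0.04 [-0.13  0.63  0.07] 0.3698841883583895
turn [ 0.     -0.0002  0.    ] rows 0.0 shift [ 0.0001 -0.0028  0.0684] rows 0.4
s5 [270.3 154.7] [274.3 140.4] [324.6 193.5]
d5 [292.5 143.2] [297.5 134.4] [304.7 189.9]
```

View pics/m5.png

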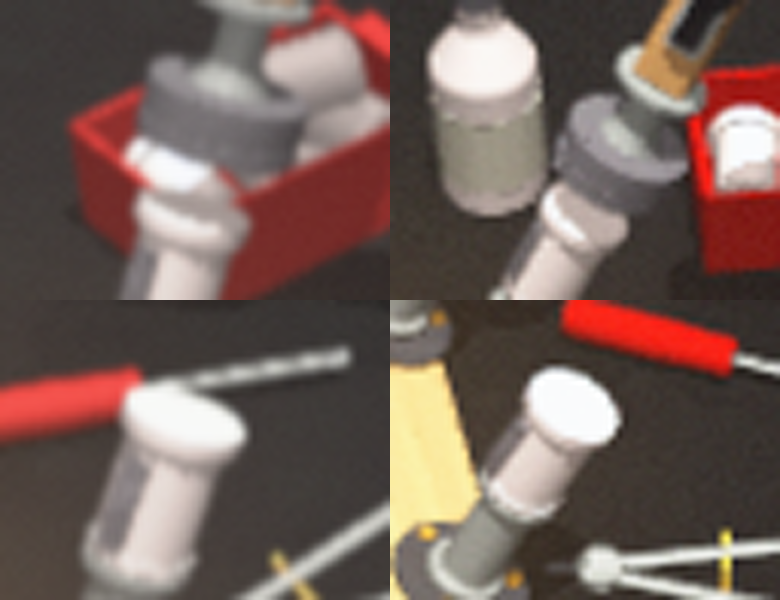

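The left glide sits on its collar with no bare tube (lower crops). The cup is in line with the right glide (scene foot ~(270,154), cup ~(274,141)). Advancing.

```bash
python3 -m handwheel '[[0,0,0,0,-0.0025,0.02,0],[0,0,0,0,0,0.03,0],[0,0,0,0,0,0.03,0],[0,0,0,0,0,0.02,0],[0,0,0,0,0,0.015,0],[0,0,0,0,0,0.01,0],[0,0,0,0,0,0.006,0],[0,0,0,0,0,0,0]]'
python3 -c "from h import *;st(Rg)"
python3 -m handwheel '[[0,0,0,0,0,0.006,0],[0,0,0,0,0,0.006,0],[0,0,0,0,0,0.006,0],[0,0,0,0,0,0.006,0],[0,0,0,0,0,0.006,0],[0,0,0,0,0,0,0],[0,0,0,0,0,0,0],[0,0,0,0,0,0,0]]'
python3 -c "from h import *;st(Rg)"
```

```text
time_s: 11.05
eef_pos: [0.4931, -0.1185, 0.2863]
eef_rot: [0.217, 0.19, 0.952, 0.108]
wrist_force: [0.4, 0.1, -3.6]
opening: 0.37
grasp_force: 63.4
along mm -1.75 side [ 0.7 -0.8  0.2] F -3.39 ang 0.05 [-0.11  0.6  -0.02] 0.369809500909233
time_s: 11.85
eef_pos: [0.4974, -0.1177, 0.2793]
eef_rot: [0.217, 0.19, 0.951, 0.108]
wrist_force: [-5.3, -0.3, 3.0]
opening: 0.369
grasp_force: 64.6
along mm 6.49 side [ 1.3 -1.1  0.5] F 5.07 ang 0.13 [-0.06  0.86  0.05] 0.3689651115266943
```

```bash
python3 -m handwheel '[[0,0,0,0,0,0.006,0],[0,0,0,0,0,0.006,0],[0,0,0,0,0,0.006,0],[0,0,0,0,0,0.006,0],[0,0,0,0,0,0.003,0],[0,0,0,0,0,0,0],[0,0,0,0,0,0,0],[0,0,0,0,0,0,0]]'
python3 -c "from h import *;st(Rg)"
python3 -m handwheel '[[0,0,0,0,0,0.006,0],[0,0,0,0,0,0.004,0],[0,0,0,0,0,0,0],[0,0,0,0,0,0,0],[0,0,0,0,0,0,0],[0,0,0,0,0,0,0],[0,0,0,0,0,0,0],[0,0,0,0,0,0,0]]'
python3 -c "from h import *;st(Rg)"
```

```text
time_s: 12.65
eef_pos: [0.5006, -0.1164, 0.2716]
eef_rot: [0.216, 0.19, 0.952, 0.108]
wrist_force: [-7.0, -0.1, 4.3]
opening: 0.366
grasp_force: 65.0
along mm 14.85 side [ 0.6 -0.8  0.2] F 6.95 ang 0.05 [0.02 1.27 0.18] 0.36563080022389155
time_s: 13.45
eef_pos: [0.5021, -0.1168, 0.2721]
eef_rot: [0.217, 0.189, 0.952, 0.107]
wrist_force: [-26.5, 0.5, 26.1]
opening: 0.371
grasp_force: 68.0
along mm 15.12 side [ 2.1 -1.4  0.9] F 35.02 ang 0.18 [0.61 2.63 0.63] 0.3706565456319927
```

```bash
python3 -m handwheel '[[0,0,0,0,0,-0.02,0],[0,0,0,0,0,-0.04,0],[0,0,0,0,0,-0.06,0],[0,0,0,0,0,-0.06,0],[0,0,0,0,0,-0.06,0],[0,0,0,0,0,0,0],[0,0,0,0,0,0,0],[0,0,0,0,0,0,0]]'
python3 - <<'E'
from h import *
P,r,o=tcp(); t=align(r,np.array([0,0,-1])); print(t.as_matrix().round(3).tolist()); go([.459,.320,.30],r.as_matrix()); go([.459,.320,.30],t.as_matrix())
E
```

```text
time_s: 14.25
eef_pos: [0.4694, -0.1245, 0.331]
eef_rot: [0.216, 0.19, 0.952, 0.109]
wrist_force: [0.8, -0.4, -2.8]
opening: 0.371
grasp_force: 63.5
[[-0.923, 0.384, 0.0], [0.384, 0.923, 0.0], [-0.0, 0.0, -1.0]]
turn [0. 0. 0.] rows 0.0 shift [0.6723 1.2992 0.2604] rows 8.9
turn [ 0.0956  0.1224 -0.    ] rows 3.3 shift [0.6009 1.355  0.1035] rows 8.9
```

```bash
python3 -m handwheel '[[0,0,0,0.0577,0.1208,0.0154,0],[0,0,0,0.0577,0.1208,0.0154,0],[0,0,0,0.0577,0.1208,0.0154,0],[0,0,0,0.0577,0.1208,0.0154,0],[0,0,0,0.0577,0.1208,0.0154,0],[0,0,0,0.0577,0.1208,0.0154,0],[0,0,0,0.0577,0.1208,0.0154,0],[0,0,0,0.0577,0.1208,0.0154,0]]'
python3 -m handwheel '[[0,0,0,0.0577,0.1208,0.0154,0],[0,0,0,0.0577,0.1208,0.0154,0],[0,0,0,0.0577,0.1208,0.0154,0],[0.0239,0.0306,0,0,0,0,0],[0.0239,0.0306,0,0,0,0,0],[0.0239,0.0306,0,0,0,0,0],[0.0239,0.0306,0,0,0,0,0],[0,0,0,0,0,0,0]]'
python3 - <<'E'
from h import *
ctrl.camera('side');ctrl.camera('side')
a=snap('scene','s6');b=snap('side','d6');c=snap('wrist','w6')
P,r,o=tcp(); print(P,r.as_matrix()[:,2],o['wrist_force']); go([.459,.320,.30],align(r,np.array([0,0,-1])).as_matrix())
def cr(im,cx,cy,w=65,h=50): return cv2.resize(im[int(cy)-h//2:int(cy)+h//2,int(cx)-w//2:int(cx)+w//2],(390,300),interpolation=2)
pa,pb=proj('s6',Rg),proj('d6',Rg)
cv2.imwrite('pics/m6.png',np.vstack([np.hstack([cr(a,pa[0],pa[1]+12),cr(b,pb[0],pb[1]+12)]),np.hstack([cr(a,393,272,104,80),cr(b,315,270,104,80)])]))
E
```

```text
time_s: 15.05
eef_pos: [0.4609, 0.2007, 0.3304]
eef_rot: [0.216, 0.189, 0.952, 0.108]
wrist_force: [1.0, -1.1, -4.0]
opening: 0.37
grasp_force: 63.8
time_s: 15.85
eef_pos: [0.4605, 0.3202, 0.3284]
eef_rot: [-0.002, 0.196, 0.981, -0.002]
wrist_force: [1.4, -0.2, -3.8]
opening: 0.37
grasp_force: 64.1
[0.45823317 0.31978315 0.33138502] [ 2.84466589e-03 -6.25190543e-04 -9.99995758e-01] [-0.75631794 -0.83306089 -3.36478516]
turn [0.0002 0.0009 0.    ] rows 0.0 shift [-0.0021  0.0016  0.1046] rows 0.6
```

View pics/m6.png

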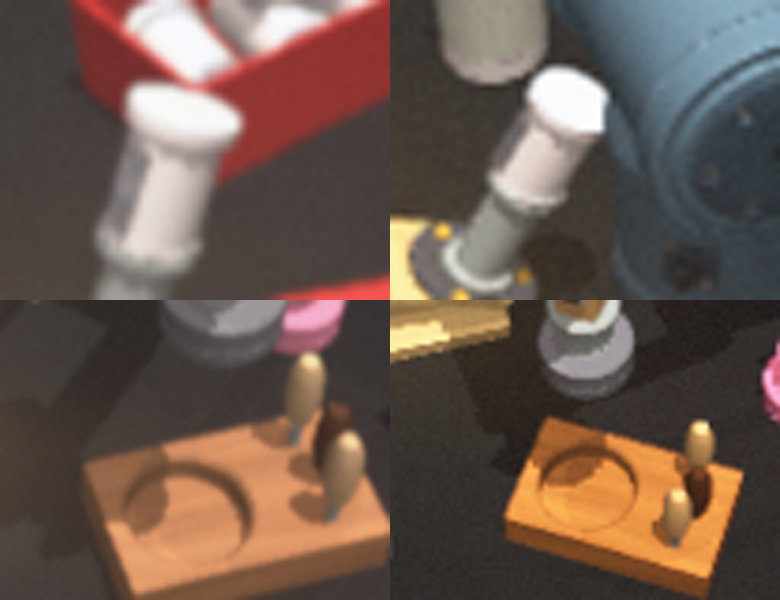

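The right glide is home too (lip on collar). The empty well rim centre is at scene (390.9,288.8), side (315.9,279.9).

```bash
python3 - <<'E'
from h import *
print(plane('s6',390.9,288.8,.036),plane('d6',315.9,279.9,.036),tri(('s6',390.9,288.8),('d6',315.9,279.9)))
P,r,o=tcp(); print(P,r.as_matrix()[:,2]); go([.459,.320,.15],align(r,np.array([0,0,-1])).as_matrix())
E
```

```text
[0.46085449 0.32048937 0.036     ] [0.45848194 0.3235403  0.036     ] (array([0.45843222, 0.31891997, 0.03034306]), [np.float64(0.0011509923476574564), np.float64(0.0011509923476574052)])
[0.45823317 0.31978315 0.33138502] [ 2.84466589e-03 -6.25190543e-04 -9.99995758e-01]
turn [0.0002 0.0009 0.    ] rows 0.0 shift [-0.0021  0.0016  0.6046] rows 3.6
```

```bash
python3 -m handwheel '[[0.0002,0.0009,0,-0.0015,0.003,0,0],[0,0,0,0,0,0.08,0],[0,0,0,0,0,0.12,0],[0,0,0,0,0,0.13,0],[0,0,0,0,0,0.12,0],[0,0,0,0,0,0.1,0],[0,0,0,0,0,0.04,0],[0,0,0,0,0,0,0]]'
python3 -m handwheel '[[0,0,0,0,0,0,0],[0,0,0,0,0,0.016,0],[0,0,0,0,0,0.016,0],[0,0,0,0,0,0.016,0],[0,0,0,0,0,0.012,0],[0,0,0,0,0,0,0],[0,0,0,0,0,0,0],[0,0,0,0,0,0,0]]'
python3 -c "
from h import *
P,r,o=tcp(); print(P,r.as_matrix()[:,2],np.round(o['wrist_force'],1),np.round(o['torque'],2))"
```

```text
time_s: 16.9
eef_pos: [0.4584, 0.3198, 0.1533]
eef_rot: [-0.002, 0.196, 0.981, -0.001]
wrist_force: [0.3, -0.7, -3.3]
opening: 0.366
grasp_force: 64.1
time_s: 17.7
eef_pos: [0.4597, 0.3202, 0.1366]
eef_rot: [-0.0, 0.196, 0.981, -0.0]
wrist_force: [-0.5, 0.2, -4.0]
opening: 0.37
grasp_force: 64.1
[0.45973263 0.32023336 0.13664694] [-1.10759677e-03 -6.57449043e-04 -9.99999170e-01] [-0.5  0.2 -4. ] [ 0.   -0.01 -0.03]
```

```bash
python3 -m handwheel '[[0,0,0,0,0,0.008,0],[0,0,0,0,0,0.008,0],[0,0,0,0,0,0.006,0],[0,0,0,0,0,0.006,0],[0,0,0,0,0,0.005,0],[0,0,0,0,0,0,0],[0,0,0,0,0,0,0],[0,0,0,0,0,0,0]]'
```

```text
time_s: 18.5
eef_pos: [0.4596, 0.3202, 0.1267]
eef_rot: [-0.001, 0.196, 0.981, -0.0]
wrist_force: [-0.3, -0.8, -1.8]
opening: 0.369
grasp_force: 64.2
```

```bash
python3 -m handwheel '[[0,0,0,0,0,0.004,0],[0,0,0,0,0,0.003,0],[0,0,0,0,0,0,0],[0,0,0,0,0,0,0],[0,0,0,0,0,0,0],[0,0,0,0,0,0,0],[0,0,0,0,0,0,0],[0,0,0,0,0,0,0]]'
```

```text
time_s: 19.3
eef_pos: [0.4598, 0.3203, 0.1266]
eef_rot: [-0.0, 0.196, 0.981, -0.0]
wrist_force: [-5.2, -2.0, 12.7]
opening: 0.366
grasp_force: 66.3
```

On the floor. Ease off, open, and rise.

```bash
python3 -m handwheel '[[0,0,0,0,0,-0.005,0],[0,0,0,0,0,0,0],[0,0,0,0,0,0,1],[0,0,0,0,0,0,1],[0,0,0,0,0,0,1],[0,0,0,0,0,0,1],[0,0,0,0,0,0,1],[0,0,0,0,0,0,1]]'
python3 -m handwheel '[[0,0,0,0,0,0,1],[0,0,0,0,0,-0.04,1],[0,0,0,0,0,-0.08,1],[0,0,0,0,0,-0.1,1],[0,0,0,0,0,-0.1,1],[0,0,0,0,0,-0.1,1],[0,0,0,0,0,-0.08,1],[0,0,0,0,0,0,1]]'
python3 - <<'E'
from h import *
ctrl.camera('side');ctrl.camera('side')
a=snap('scene','s7');b=snap('side','d7')
cr=lambda im,x,y:cv2.resize(im[y-75:y+75,x-100:x+100],(400,300),interpolation=2)
cv2.imwrite('pics/m7.png',np.vstack([np.hstack([cr(a,393,250),cr(b,315,245)]),np.hstack([cr(a,300,165),cr(b,280,165)])]))
E
```

```text
time_s: 20.1
eef_pos: [0.4596, 0.3202, 0.1259]
eef_rot: [-0.001, 0.196, 0.981, -0.001]
wrist_force: [-0.4, -0.5, -0.4]
opening: 1.0
grasp_force: 0.0
time_s: 20.9
eef_pos: [0.4618, 0.3212, 0.2814]
eef_rot: [0.003, 0.196, 0.981, 0.002]
wrist_force: [0.9, 0.3, -0.6]
opening: 0.994
grasp_force: 0.0
```

View pics/m7.png

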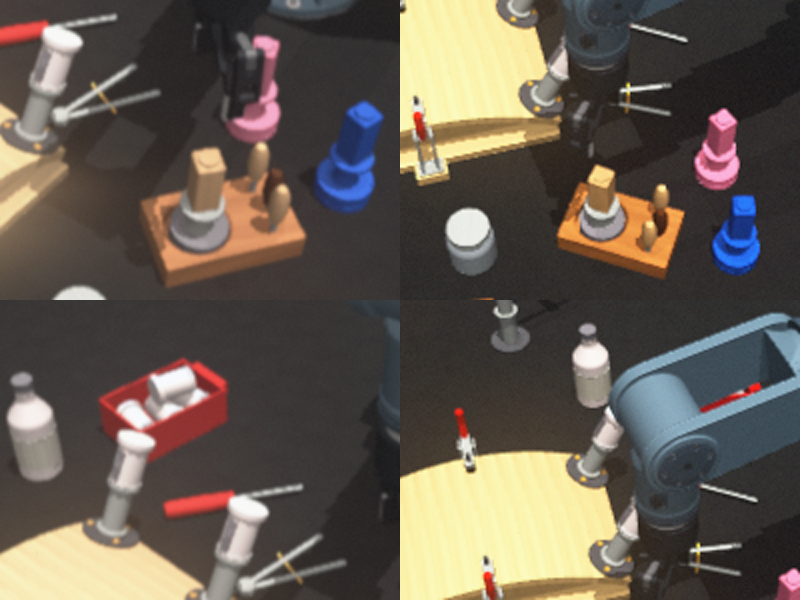

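The tool stands upright in the well, both glides are home, the bystanders have not moved, and the arm is clear.

```bash
python3 -c "from bench import ctrl;print(ctrl.hand_in())"
```

```text
the job is handed in; nothing more can be done
None
```

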